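# Take the cap off a spindle whose thread hand is unknown

### The job

I need the protective cap off the spindle that stands nose-up on its square foot, but nobody knows whether its quick thread is left- or right-handed. First take away the steel cup that was left on top of the cap and stand it upright on the worktop, clear of the spindle; then find out which way the cap loosens by turning it, one way and if need be the other, unscrew it until it is free, and lift it straight off. Finish still holding the cap upright and still in the gripper, well above the spindle nose (at least 6 cm above its seat) and touching nothing else, and leave the other things on the worktop where they are.

Things in the scene. Friction and masses are not known exactly. Their poses are not given: they have to be found in the camera images.
- spindle: Fixed spindle standing nose-up on a grey 110 x 110 x 10 mm square foot; its dark body, 66 mm across, ends in a flat flange 45 mm above the worktop, on which the cap sits. Origin on the worktop, on the axis; z up; x points to a small square ear on the flange's edge (39 mm out). Inside the cap is the steel nose, 30 mm across, 18 mm high, with two thread lugs; the cap must rise 20 mm to clear it.
- cap_mid (a point): Centre, half-way up, of the loose round metal cap screwed on the spindle: 52 mm across, 50 mm high, 0.17 to 0.35 kg, knurled side, flat top. Grip it across its side on the upper half (the upper 24 mm are solid). z up; x points to the cap's ear. Screwed home, this point is 70 mm above the worktop and the cap's ear stands over the flange's ear, within 4 degrees.
- cap_ear (a point): Tip of the cap's ear: a block 8 mm wide that stands 7 mm out from the side at the lower rim, up to 10 mm above it. The quick thread's hand is unknown, differs from start to start and cannot be seen: turned the tight way the cap meets a hard stop 10 to 20 degrees from home, still locked; turned the loosening way it is free to lift straight up between about 55 and 120 degrees from home (aim for 75).
- spindle_seat (a point): Point on the spindle axis, level with the flange's top face, 45 mm above the worktop, where the cap's lower rim sits; axes as the spindle's. The cap turns easily about this axis with no pitch: it stays seated while it turns. While locked it cannot be lifted more than about 2 mm.
- cup_on_top_mid (a point): Centre, half-way up, of the thin-walled steel cup (64 mm across, 47 mm high, wall 3 mm, 60 g) that stands open side up on the cap at the start, up to 5 mm off its axis. Like the other steel cups; only its place tells it apart. Can be gripped across its outside or by its wall from above. On the worktop this point is 24 mm up; set it down with its centre at least 100 mm from the spindle axis.
- chuck_part_front (a point): Centre of the front end of the round workpiece (68 mm across, lying along x) held in the fixed motor-driven chuck at the rear. It overhangs the worktop, its axis 168 mm up; keep the arm clear of it: the space behind this point (larger x), about 110 mm either side of it, is taken up by the machine.
- v_block: Bystander: ground steel V block, 62 x 57 x 35 mm. Origin at the centre of its underside.
- screwdriver: Bystander: screwdriver lying flat, 85 x 169 x 27 mm as it lies askew. Origin at the centre of its underside.
- cup_05: Bystander: the nearest of a few steel cups standing left rear, 64 mm across, 47 mm high (the others stand behind it). Origin at the centre of its underside.
- cup_spare: Bystander: steel cup, 64 mm across, 47 mm high, standing on the worktop. Origin at the centre of its underside.
- chuck_key: Bystander: T-handled chuck key lying flat, 110 x 117 x 18 mm. Origin at the centre of its underside.
- marker_pen: Bystander: black marker lying on the worktop near its front edge, 105 x 96 x 17 mm as it lies askew. Origin at the centre of its underside.
- chip_brush: Bystander: flat brush with a wooden handle lying at the right, 136 x 155 x 12 mm as it lies askew. Origin at the centre of its underside.
There are look-alikes about, which are no part of the job. What is shaped like the part that bears cup_on_top_mid but red is not meant.

How it is judged:
On the way, in this order (a step that is already met when the one before it is completed fails the run):
1. the cup stands upright on the worktop, clear of the spindle and let go, the cap still on (height (world z) of cup_on_top_mid between 0.015 and 0.03 m and angle between cup_on_top_mid's own z axis and vertical below 0.15 rad and horizontal distance between cup_on_top_mid and spindle above 0.075 m and contact force between the fingers and cup_on_top below 0.02 N and z of cap_mid in the frame of spindle_seat below 0.028 m), for 0.2 s.
2. the cap has been turned loose on its seat (angle between the x axis of cap_mid and the x axis of spindle, either way round above 0.75 rad and z of cap_mid in the frame of spindle_seat below 0.032 m), for 0.1 s.
At the end, for the whole second after the job is handed in: The gripper holds the cap upright (within 14 degrees) and still, its lower rim at least 55 mm above the spindle's flange, touching nothing but the fingers; the cup that was on it stands upright (within 8 degrees) on the worktop, let go and at rest, its centre at least 75 mm from the spindle axis (height (world z) of cup_on_top_mid between 0.015 and 0.03 m and angle between cup_on_top_mid's own z axis and vertical below 0.15 rad and horizontal distance between cup_on_top_mid and spindle above 0.075 m and contact force between each of the fingers, cap and cup_on_top below 0.02 N and z of cap_mid in the frame of spindle_seat above 0.08 m and contact force between the fingers and cap above 1 N and angle between cap_mid's own z axis and vertical below 0.25 rad and linear speed of each of cap, cup_on_top below 0.02 m/s and contact force between cap and spindle below 0.02 N and contact force between cap and v_block below 0.02 N and contact force between cap and screwdriver below 0.02 N and contact force between cap and cup_spare below 0.02 N and contact force between cap and chuck_key below 0.02 N); the arm keeps its last pose, push and grip.
It fails at once if another thing on the worktop is moved by more than 40 mm (distance of any of v_block, screwdriver, cup_spare, chuck_key, marker_pen, chip_brush from where it was at the start of the episode above 0.04 m).
It also fails if it takes over 58 s, if anything falls off the work surface, if the arm or the gripper's body presses on something with over 40 N, if the wrist force passes 120 N, or if a joint passes its speed limit or range.

### The arm

A 6-joint arm with a two-finger parallel gripper is mounted at the origin on a cart in front of the work surface, level with it; the furniture and walls round the work are solid. World frame = base frame: x ahead of the robot, y to its left, z up, the work surface at z = 0. Lengths are in m, angles in rad, forces in N, time in s.
With the tool pointing down it reaches from about 0.35 to 0.775 m from the base axis. Payload 7.3 kg.
Tool frame: the origin (TCP) lies on the centre line of the jaws, within the pads' length; the fingertips stand robot.nose_length ahead of it and the grasp point (between the pads) is the TCP (robot.nose_length is the distance from the TCP to the fingertips, in m); z points along the fingers, y is the direction in which the jaws open and shut (so a half turn about z gives the same grasp; the last joint's range is limited). The gripper opens to 92 mm and grips with 3 to 60 N. Pads are 19 mm wide; open, the fingers measure 130 mm over their backs; the gripper's body (75 mm by 190 mm) begins 47 mm behind the grasp point.
Start: joints at [-1.427, 0.342, 1.524, -0, 1.275, -0.146], TCP at [0.15, -0.503, 0.246] pointing down, gripper open.
Joint ranges: [-2.53, 2.53], [-0.77, 2.02], [0.04, 2.7], [-1, 4.14], [0.28, 2.66], [-3.11, 3.11]. Speed limits (rad/s): [2.57, 2.57, 3.14, 3.14, 3.14, 3.14].

### API

Orientations are given as [roll, pitch, yaw] about the fixed x, y, z axes, in that order (R = Rz(yaw) Ry(pitch) Rx(roll)).
In Python, from cell import robot, read_camera gives the robot as it stands.
- The arm moves only by the shell command python3 -m crank 'ROWS' [FORCE]. ROWS is JSON, a list of rows, each a list of 7 numbers: the shift along the tool's x, y, z in cm, then the turn, a rotation vector about the tool's x, y, z in degrees, then the opening, from 0 (shut) to 1 (fully open). In form: [[tx, ty, tz, wx, wy, wz, jaw], ...]. A call has 1 to 5 rows; each row is the pose to reach, as a shift and turn from the pose commanded when the call began, along the tool's axes at that moment; what a row does not reach only later rows make up. A row lasts 1/8 s, in which the tool goes at most 62.5 mm and 10.7 degrees, less where a joint would pass 70% of its speed; a pose out of reach is approached as far as the arm can. A call with a gripper value outside its range is refused whole. The fingers move at their own pace and stop on an object; FORCE is the grip in N (left out, the last holds). Time passes only in rows, so rows that repeat a pose let the fingers close. It gives the time, the measured TCP pose, the force and the opening at its end, in the units of the state.
- robot.observe(): the state, without advancing time (a new reading comes with each control period).
- read_camera(name): name is "side" or "top"; returns a dict with "frame" (420x560x3 uint8, red, green, blue), "intrinsics" (3x3 intrinsics, pixels), "R" (3x3) and "t" (3): a world point X has camera coordinates R X + t. Camera axes: x right, y down, z forward; pixel columns grow to the right and rows downward; lengths in m; the calibration is good to about 2 mm. A picture is of the moment at which its call begins. There is no depth.
- robot.hand_in(): hands the job in, once; it reports no verdict.
The state is a dict: "time": time; "qpos": joint angles; "qvel": joint speeds; "joint_efforts": joint torques, N m; "tool_pos": TCP position; "tool_rot": TCP orientation; "contact_force": force on the tool from outside, world axes, zero at the start; "torque": the same for the moment, N m; "opening": finger opening in m.
Only numpy, scipy, OpenCV 4.12 (cv2) and the standard library are available. Lean on these libraries where they do the work, as an engineer would, in place of code of your own. Each camera call takes 0.05 s, during which the arm holds its last target.

## Working session

There is one attempt and no reset: what is moved stays moved. The work goes in short steps, Python scripts to look and compute and a shell command to move; the robot and the scene stay as the last step left them, time stands still between calls to the robot, and variables do not carry over. Pictures are saved under pics/ and viewed, and the job is handed in when it is done.

```bash
mkdir -p pics; ls; python3 - <<'E'
from cell import robot, read_camera
import cv2
print(robot.observe(), robot.nose_length)
for n in("side","top"):
    c=read_camera(n); cv2.imwrite(f"pics/{n}0.png",c["frame"][:,:,::-1]); print(n,c["intrinsics"],c["R"],c["t"])
E
```

```text
pics
{'time': 0.0, 'qpos': array([-1.42700908e+00,  3.42714421e-01,  1.52501307e+00, -4.78811272e-05,
        1.27539239e+00, -1.45994270e-01]), 'qvel': array([-1.89246318e-03,  1.00058781e-03,  4.29871980e-04,  7.60440313e-05,
        1.23945157e-03,  1.47797726e-04]), 'joint_efforts': array([-2.33588280e-04, -4.31241846e+01, -2.44215792e+01,  7.16972211e-02,
        5.60295198e-02, -1.17607719e-04]), 'tool_pos': array([ 0.14997133, -0.50273038,  0.24505063]), 'tool_rot': array([-3.14007500e+00, -1.76877590e-04,  2.89795358e-01]), 'contact_force': array([ 0.1895737 , -0.39503975,  0.36825077]), 'torque': array([-0.0341743 , -0.00519971, -0.00501458]), 'opening': 0.0917998955643331} 0.019
side [[490.80242545   0.         280.20822893]
 [  0.         490.80242545 211.02472147]
 [  0.           0.           1.        ]] [[-0.85976028 -0.51062313  0.00873332]
 [-0.30247226  0.49535917 -0.81432784]
 [ 0.4114885  -0.70276832 -0.58033947]] [0.45244846 0.28364268 1.12696057]
top [[480.97949016   0.         282.85458252]
 [  0.         480.97949016 205.72508425]
 [  0.           0.           1.        ]] [[ 0.02037254 -0.99978161  0.00465807]
 [-0.99239566 -0.02078728 -0.12132081]
 [ 0.12139114 -0.00215103 -0.99260242]] [-0.04759542  0.55549305  1.37740401]
```

View pics/side0.png

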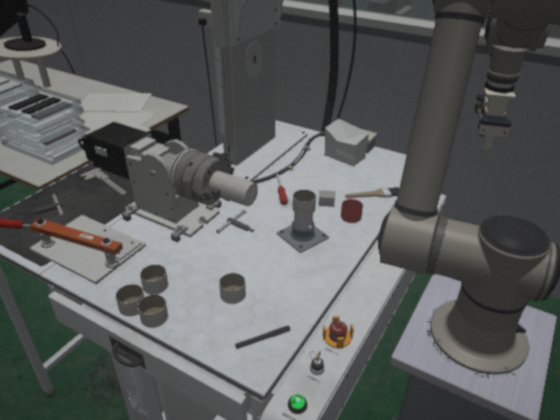

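View pics/top0.png

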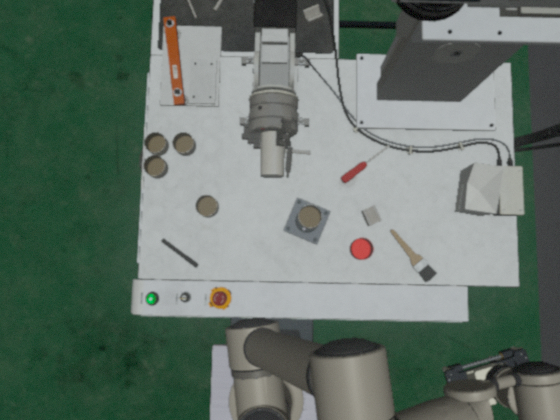

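```bash
python3 - <<'E'
import cv2,numpy as np
a=cv2.imread("pics/top0.png")[180:260,260:400]; b=cv2.imread("pics/side0.png")[180:260,260:380]
cv2.imwrite("pics/topc.png",cv2.resize(a,None,fx=5.5,fy=5.5,interpolation=2)); cv2.imwrite("pics/sidec.png",cv2.resize(b,None,fx=6,fy=6,interpolation=2))
E
cat > h.py <<'E'
import numpy as np
from cell import robot, read_camera
def ray(c,u,v):
    d=c["R"].T@np.linalg.solve(c["intrinsics"],[u,v,1]); o=-c["R"].T@c["t"]; return o,d
def atz(c,u,v,z):
    o,d=ray(c,u,v); return o+d*(z-o[2])/d[2]
def proj(c,X):
    p=c["intrinsics"]@(c["R"]@np.asarray(X)+c["t"]); return p[:2]/p[2]
def tri(c1,p1,c2,p2):
    o1,d1=ray(c1,*p1);o2,d2=ray(c2,*p2)
    s=np.linalg.lstsq(np.c_[d1,-d2],o2-o1,rcond=None)[0]
    return (o1+s[0]*d1+o2+s[1]*d2)/2
E
```

```text
(no output)
```

View pics/topc.png

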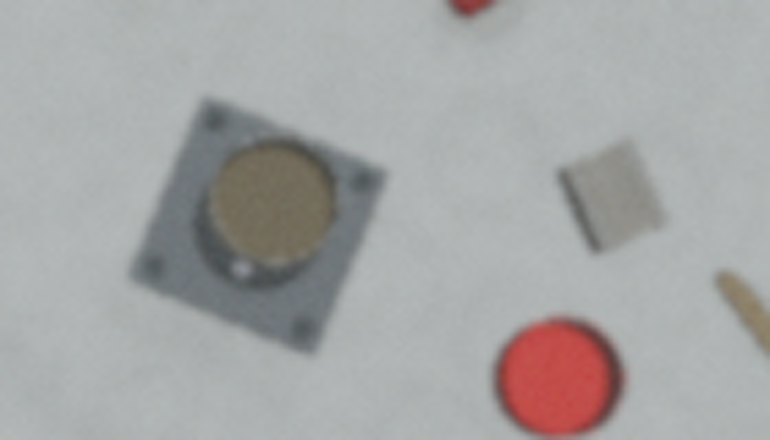

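View pics/sidec.png

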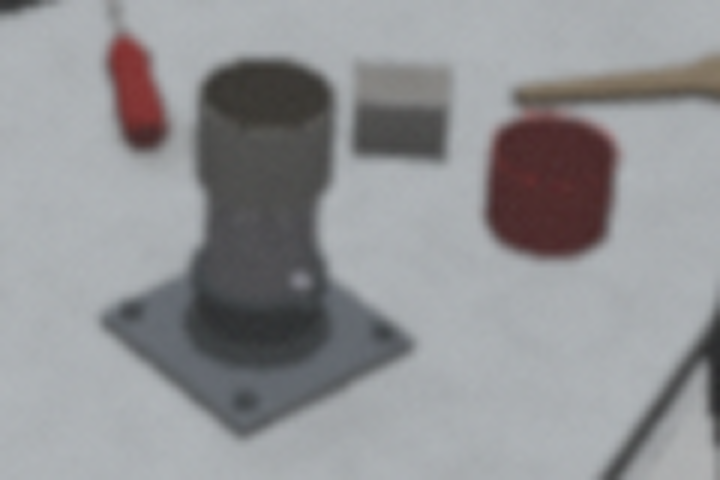

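```bash
python3 - <<'E'
from h import *
t=read_camera("top"); s=read_camera("side")
T=lambda u,v:((u+.5)/5.5+260-.5,(v+.5)/5.5+180-.5)
S=lambda u,v:((u+.5)/6+260-.5,(v+.5)/6+180-.5)
cs=[atz(t,*T(*p),.01) for p in [(207,97),(387,172),(315,353),(130,275)]]
print("foot",np.mean(cs,0)); print([np.degrees(np.arctan2(*(cs[(i+1)%4]-cs[i])[1::-1])) for i in range(4)])
cs=[atz(s,*S(*p),.01) for p in [(102,320),(413,347),(243,437)]]
print("foot side",(cs[0]+cs[1])/2)
print("cuprim top",atz(t,*T(272,202),.142),"side",atz(s,*S(268,92),.142))
print("ear",atz(t,*T(241,269),.05),atz(s,*S(300,280),.05))
print("tri ear",tri(t,T(241,269),s,S(300,280)))
print("vblock",atz(t,*T(615,195),.035),"red",atz(t,*T(560,377),.047))
print("part",atz(t,272,178,.168),"cups",atz(t,207,206,.047))
print(robot.observe()["tool_pos"])
E
```

```text
foot [ 0.51716411 -0.10831276  0.01      ]
[np.float64(-111.64434425706052), np.float64(159.00368095462773), np.float64(68.29377577320459), np.float64(-22.19846170461448)]
foot side [ 0.51376404 -0.10300815  0.01      ]
cuprim top [ 0.51580045 -0.10720019  0.142     ] side [ 0.51779901 -0.11150502  0.142     ]
ear [ 0.48946437 -0.09670205  0.05      ] [ 0.49265819 -0.10357071  0.05      ]
tri ear [ 0.48907298 -0.09639419  0.05606911]
vblock [ 0.53417237 -0.29587182  0.035     ] red [ 0.43654705 -0.26462956  0.047     ]
part [ 0.61397233 -0.00530214  0.168     ] cups [0.54934123 0.18418048 0.047     ]
[ 0.1500189  -0.50288434  0.24530433]
```

```bash
cat >> h.py <<'E'
from scipy.spatial.transform import Rotation as Ro
def delta(p,o=None):
    o=o or robot.observe(); R=Ro.from_euler("xyz",o["tool_rot"]).as_matrix()
    return np.round(100*R.T@(np.asarray(p)-o["tool_pos"]),2)
E
python3 - <<'E'
from h import *
print(delta([.516,-.108,.215]))
E
```

```text
[ 46.36 -27.38   3.06]
```

```bash
python3 -m crank '[[5,-3,0,0,0,0,1],[10,-6,0,0,0,0,1],[15,-9,0,0,0,0,1],[20,-12,0,0,0,0,1],[25,-15,0,0,0,0,1]]' 20; python3 - <<'E'
from h import *
print(delta([.516,-.108,.215]))
E
```

```text
time: 0.82
tool_pos: [0.3477, -0.2864, 0.2458]
tool_rot: [3.141, -0.0, 0.289]
contact_force: [1.2, -1.0, -0.3]
opening: 0.0919
[ 21.22 -12.3    3.08]
```

```bash
python3 -m crank '[[5,-2.9,0,0,0,0,1],[10,-5.8,0,0,0,0,1],[15,-8.7,0,0,0,0,1],[21.2,-12.3,0,0,0,0,1],[21.2,-12.3,1,0,0,0,1]]'; python3 - <<'E'
from h import *
import cv2
print(delta([.516,-.108,.125]),robot.observe()["tool_rot"],robot.observe()["qpos"])
for n,(y,x) in (("top",(150,240)),("side",(120,240))):
    c=read_camera(n); a=c["frame"][y:y+140,x:x+160,::-1]; cv2.imwrite(f"pics/{n}1.png",cv2.resize(a,None,fx=4,fy=4,interpolation=2))
E
```

```text
time: 1.45
tool_pos: [0.5169, -0.1067, 0.2357]
tool_rot: [3.141, -0.002, 0.294]
contact_force: [0.1, 0.1, -0.9]
opening: 0.092
[-0.14  0.1  11.07] [ 3.14110314e+00 -1.66284347e-03  2.94459038e-01] [-3.49135380e-01  3.54381394e-01  1.53440389e+00  6.38586250e-04
  1.25118350e+00  9.27002165e-01]
```

View pics/side1.png

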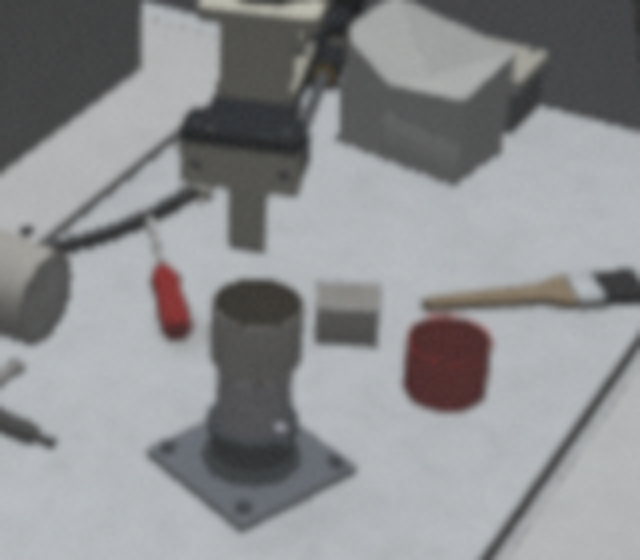

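View pics/top1.png

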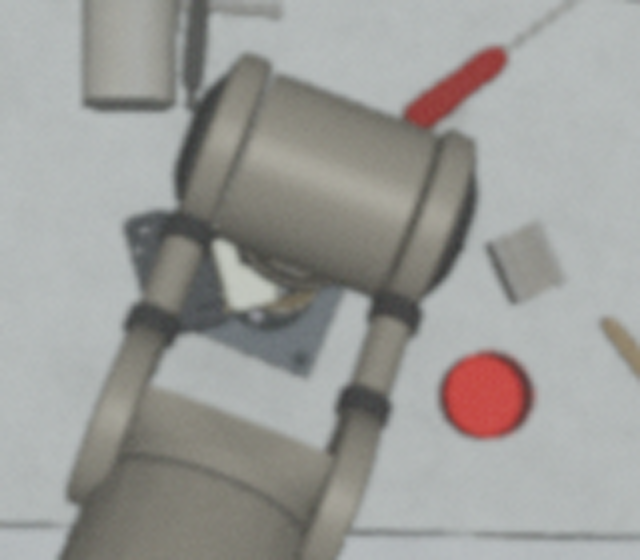

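```bash
python3 -m crank '[[0,0,4,0,0,0,1],[0,0,8,0,0,0,1],[0,0,11,0,0,0,1],[0,0,11,0,0,0,1]]'; python3 - <<'E'
from h import *
import cv2
print(delta([.516,-.108,.125]))
for n,(y,x) in (("top",(150,240)),("side",(120,240))):
    c=read_camera(n); a=c["frame"][y:y+140,x:x+160,::-1]; cv2.imwrite(f"pics/{n}2.png",cv2.resize(a,None,fx=4,fy=4,interpolation=2))
E
```

```text
time: 2.05
tool_pos: [0.5125, -0.1104, 0.124]
tool_rot: [-3.139, 0.004, 0.288]
contact_force: [-0.0, 0.2, 0.4]
opening: 0.0918
[ 0.4  -0.14 -0.1 ]
```

View pics/side2.png

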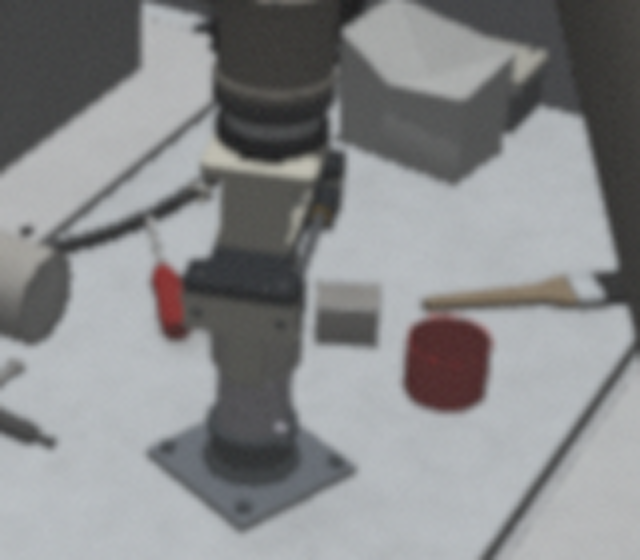

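```bash
python3 -m crank '[[0.2,0,0,0,0,0,1],[0.2,0,0,0,0,0,0.6],[0.2,0,0,0,0,0,0.5],[0.2,0,0,0,0,0,0.5],[0.2,0,0,0,0,0,0.5]]' 12; python3 -m crank '[[0,0,0,0,0,0,0.5],[0,0,0,0,0,0,0.5]]';python3 - <<'E'
from h import *
import cv2
print(delta([.516,-.108,.125]))
c=read_camera("side"); a=c["frame"][120:260,240:400,::-1]; cv2.imwrite(f"pics/side3.png",cv2.resize(a,None,fx=4,fy=4,interpolation=2))
E
```

```text
time: 2.78
tool_pos: [0.5168, -0.109, 0.1259]
tool_rot: [3.141, -0.0, 0.29]
contact_force: [0.2, 0.2, 1.9]
opening: 0.0637
time: 3.02
tool_pos: [0.5168, -0.109, 0.1258]
tool_rot: [3.141, -0.0, 0.29]
contact_force: [-0.9, -1.5, 1.8]
opening: 0.0636
[-0.05 -0.12  0.08]
```

View pics/side3.png

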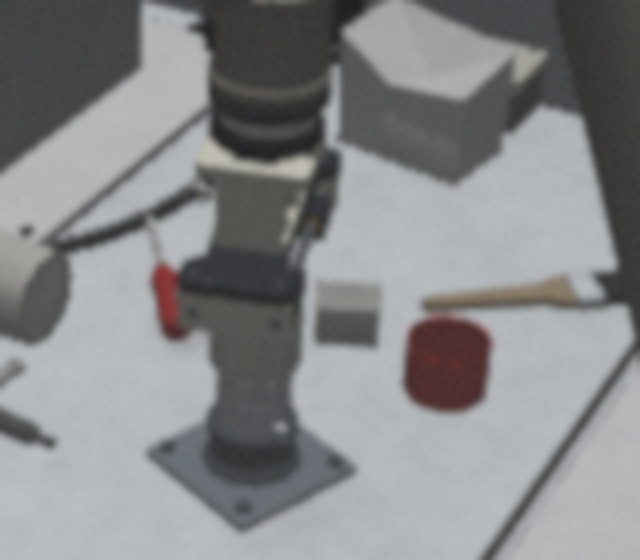

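```bash
python3 -m crank '[[0,0,-2,0,0,0,0.5],[0,0,-5,0,0,0,0.5],[0,0,-7,0,0,0,0.5],[0,0,-7,0,0,0,0.5]]';python3 - <<'E'
from h import *
import cv2
print(delta([.45,.055,.196]),delta([.45,.055,.031]))
c=read_camera("side"); a=c["frame"][100:260,220:400,::-1]; cv2.imwrite(f"pics/side4.png",cv2.resize(a,None,fx=4,fy=4,interpolation=2))
E
```

```text
time: 3.58
tool_pos: [0.5173, -0.109, 0.1967]
tool_rot: [3.14, -0.002, 0.29]
contact_force: [-0.2, 0.2, -0.1]
opening: 0.0635
[ -1.76 -17.64   0.04] [ -1.79 -17.67  16.54]
```

View pics/side4.png

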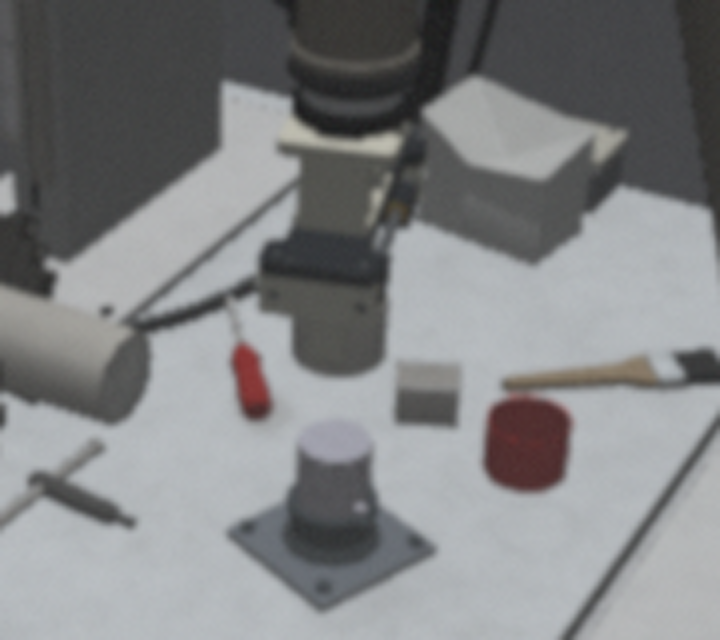

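```bash
python3 -m crank '[[-1.5,-4,0,0,0,0,0.5],[-1.8,-9,0,0,0,0,0.5],[-1.8,-14,0,0,0,0,0.5],[-1.8,-17.6,0,0,0,0,0.5],[-1.8,-17.6,3,0,0,0,0.5]]';python3 - <<'E'
from h import *
import cv2
print(delta([.45,.055,.031]))
c=read_camera("side"); a=c["frame"][100:260,180:360,::-1]; cv2.imwrite(f"pics/side5.png",cv2.resize(a,None,fx=4,fy=4,interpolation=2))
E
```

```text
time: 4.25
tool_pos: [0.4489, 0.0567, 0.1657]
tool_rot: [3.141, -0.002, 0.293]
contact_force: [0.3, -0.5, -0.7]
opening: 0.0634
[ 0.03  0.19 13.47]
```

View pics/side5.png

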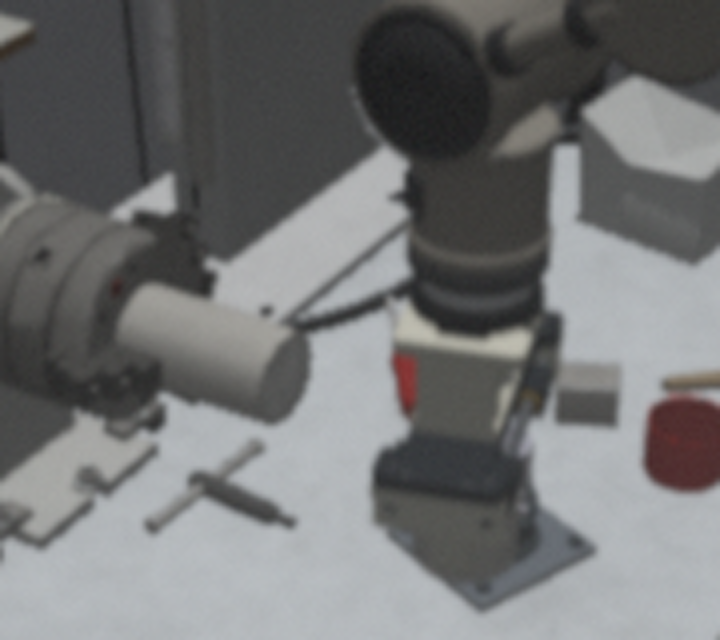

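```bash
python3 -m crank '[[0,0,4,0,0,0,0.5],[0,0,8,0,0,0,0.5],[0,0,11,0,0,0,0.5],[0,0,12.5,0,0,0,0.5],[0,0,13,0,0,0,0.5]]'; python3 -m crank '[[0,0,0.2,0,0,0,0.5],[0,0,0.4,0,0,0,0.5],[0,0,0.4,0,0,0,0.5]]'
```

```text
time: 4.92
tool_pos: [0.448, 0.0544, 0.0343]
tool_rot: [-3.14, 0.004, 0.289]
contact_force: [0.5, -0.5, -0.7]
opening: 0.0639
time: 5.3
tool_pos: [0.4494, 0.0546, 0.0321]
tool_rot: [3.141, -0.001, 0.29]
contact_force: [0.2, 0.5, -0.3]
opening: 0.0632
```

```bash
python3 -m crank '[[0,0,0.1,0,0,0,0.5],[0,0,0.1,0,0,0,0.5]]';  python3 -m crank '[[0,0,0.1,0,0,0,0.5],[0,0,0.1,0,0,0,0.5]]'
```

```text
time: 5.55
tool_pos: [0.4495, 0.0545, 0.0312]
tool_rot: [3.141, -0.001, 0.29]
contact_force: [-0.4, -0.7, 3.9]
opening: 0.0636
time: 5.8
tool_pos: [0.4496, 0.0545, 0.0308]
tool_rot: [3.141, -0.001, 0.29]
contact_force: [-3.1, -0.8, 13.5]
opening: 0.0633
```

Contact. Release and rise.

```bash
python3 -m crank '[[0,0,-0.1,0,0,0,0.6],[0,0,-0.1,0,0,0,0.8],[0,0,-0.1,0,0,0,1],[0,0,-0.1,0,0,0,1],[0,0,-0.1,0,0,0,1]]'; python3 -m crank '[[0,0,-4,0,0,0,1],[0,0,-9,0,0,0,1],[0,0,-13,0,0,0,1],[0,0,-16,0,0,0,1]]'; python3 - <<'E'
from h import *
import cv2
print(delta([.516,-.107,.19]))
c=read_camera("side"); a=c["frame"][120:300,180:360,::-1]; cv2.imwrite(f"pics/side6.png",cv2.resize(a,None,fx=3.3,fy=3.3,interpolation=2))
c=read_camera("top"); a=c["frame"][120:300,180:360,::-1]; cv2.imwrite(f"pics/top6.png",cv2.resize(a,None,fx=3.3,fy=3.3,interpolation=2))
E
```

```text
time: 6.42
tool_pos: [0.4491, 0.0546, 0.0306]
tool_rot: [3.142, 0.0, 0.29]
contact_force: [-0.2, 0.7, -0.2]
opening: 0.0914
time: 6.92
tool_pos: [0.4494, 0.0546, 0.1925]
tool_rot: [3.141, -0.002, 0.29]
contact_force: [0.2, 0.1, -0.8]
opening: 0.0916
[ 1.77 17.39  0.27]
```

View pics/side6.png

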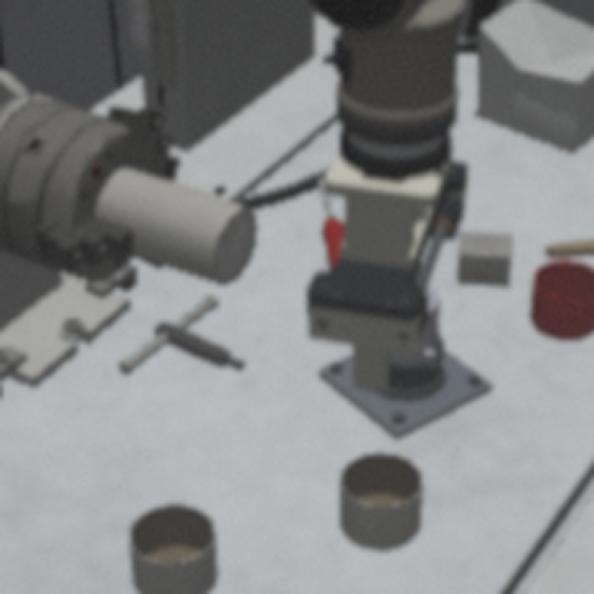

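View pics/top6.png

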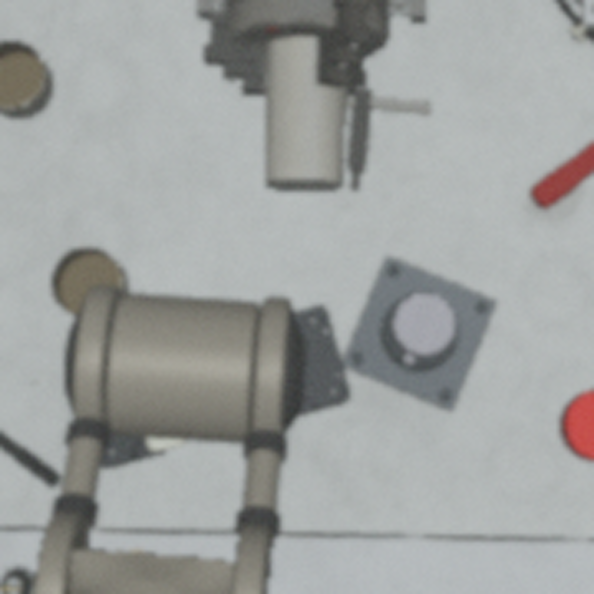

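```bash
python3 - <<'E'
from h import *
import cv2
c=read_camera("top"); a=c["frame"][190:250,275:345,::-1]; cv2.imwrite(f"pics/top7.png",cv2.resize(a,None,fx=10,fy=10,interpolation=2))
E
```

```text
(no output)
```

View pics/top7.png

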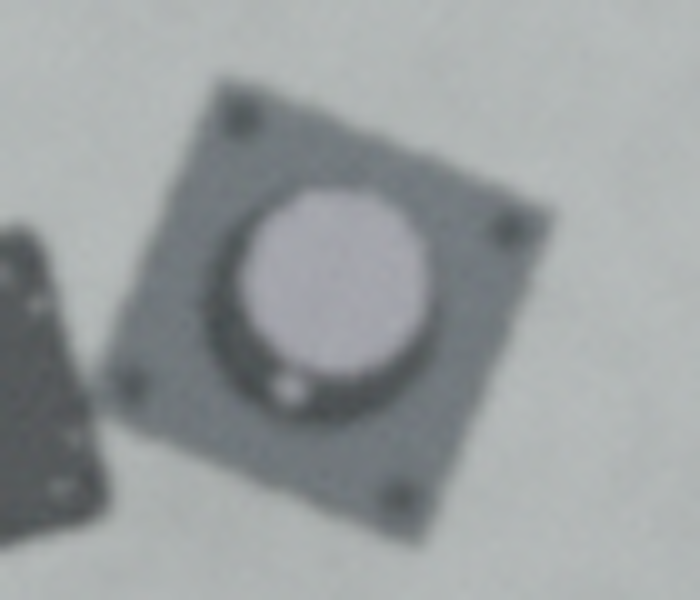

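```bash
python3 - <<'E'
from h import *
c=read_camera("top")
T=lambda u,v:((u+.5)/10+275-.5,(v+.5)/10+190-.5)
C=atz(c,*T(336,281),.095);print(C, atz(c,*T(326,311),.01), atz(c,*T(291,390),.055)-C)
print(delta([.516,-.1075,.19]))
E
```

```text
[ 0.51675754 -0.10744038  0.095     ] [ 0.51609213 -0.1093096   0.01      ] [-0.0277998   0.01027349 -0.04      ]
[ 1.79 17.45  0.05]
```

```bash
python3 -m crank '[[0.5,5,0,0,0,0,1],[1,10,0,0,0,0,1],[1.5,14.5,0,0,0,0,1],[1.8,17.45,0,0,0,0,1],[1.8,17.45,0,0,0,0,1]]'; python3 -m crank '[[0,0,3,0,0,0,1],[0,0,6,0,0,0,1],[0,0,6,0,0,0,1]]'; python3 - <<'E'
from h import *
import cv2
print(delta([.5165,-.108,.088]))
c=read_camera("side"); a=c["frame"][120:260,240:400,::-1]; cv2.imwrite(f"pics/side8.png",cv2.resize(a,None,fx=4,fy=4,interpolation=2))
E
```

```text
time: 7.75
tool_pos: [0.5159, -0.1089, 0.1885]
tool_rot: [-3.14, 0.003, 0.287]
contact_force: [-0.7, 0.2, 0.3]
opening: 0.092
time: 8.12
tool_pos: [0.5139, -0.1058, 0.128]
tool_rot: [-3.137, 0.006, 0.291]
contact_force: [0.3, -0.2, 0.6]
opening: 0.0917
[0.2 0.3 4. ]
```

View pics/side8.png

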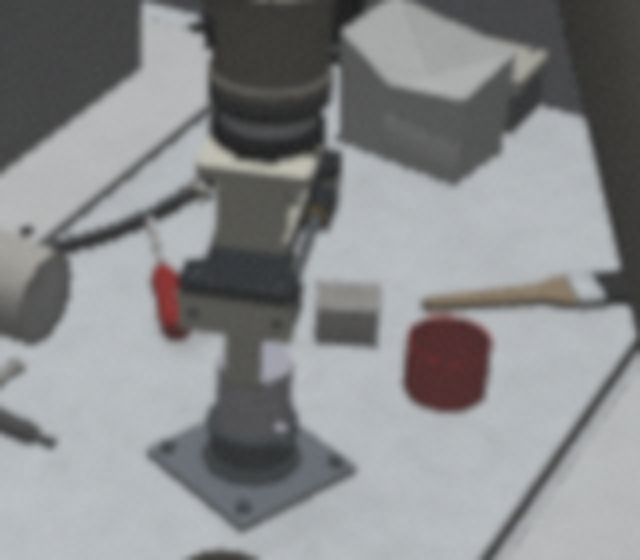

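```bash
python3 -m crank '[[0,0,0,0,0,0,1],[0,0,0,0,0,0,1]]'; python3 - <<'E'
from h import *
print(delta([.5165,-.108,.088]))
E
```

```text
time: 8.43
tool_pos: [0.5168, -0.1075, 0.1318]
tool_rot: [3.14, -0.002, 0.29]
contact_force: [0.9, 0.6, -0.3]
opening: 0.0917
[-0.05  0.04  4.38]
```

```bash
python3 -m crank '[[0,0,2.5,0,0,0,1],[0,0,4.3,0,0,0,1],[0,0,4.3,0,0,0,0.7],[0,0,4.3,0,0,0,0.4],[0,0,4.3,0,0,0,0.4]]' 20; python3 -m crank '[[0,0,0,0,0,0,0.4],[0,0,0,0,0,0,0.4],[0,0,0,0,0,0,0.4]]'; python3 - <<'E'
from h import *
o=robot.observe();print(delta([.5165,-.108,.088]),o["torque"],o["qpos"])
E
```

```text
time: 9.05
tool_pos: [0.5169, -0.1077, 0.0887]
tool_rot: [3.14, -0.002, 0.29]
contact_force: [-0.3, -0.8, 0.0]
opening: 0.0667
time: 9.43
tool_pos: [0.5168, -0.1079, 0.0883]
tool_rot: [3.14, -0.001, 0.29]
contact_force: [0.9, -2.3, 3.6]
opening: 0.0517
[-0.03  0.    0.03] [-0.34939692 -0.00413026 -0.05079561] [-3.50846690e-01  5.26316182e-01  1.71841096e+00 -4.21027019e-04
  8.95154315e-01  9.30452989e-01]
```

```bash
P='from h import *
o=robot.observe();print(o["torque"],o["contact_force"],o["tool_rot"],o["opening"])'
python3 -m crank '[[0,0,0,0,0,-4,0.4],[0,0,0,0,0,-8,0.4],[0,0,0,0,0,-8,0.4]]'; python3 -c "$P"; python3 -m crank '[[0,0,0,0,0,-3,0.4],[0,0,0,0,0,-6,0.4],[0,0,0,0,0,-6,0.4]]'; python3 -c "$P"; python3 -m crank '[[0,0,0,0,0,-3,0.4],[0,0,0,0,0,-6,0.4],[0,0,0,0,0,-6,0.4]]'; python3 -c "$P"
```

```text
time: 9.8
tool_pos: [0.5168, -0.108, 0.0883]
tool_rot: [3.14, -0.001, 0.429]
contact_force: [0.3, -3.5, 5.7]
opening: 0.0517
[-0.5288882  -0.11256736  0.14013838] [ 0.27681213 -3.49400749  5.69499941] [ 3.13993643e+00 -9.74992538e-04  4.29047276e-01] 0.051662637741966846
time: 10.18
tool_pos: [0.5168, -0.108, 0.0882]
tool_rot: [3.14, -0.001, 0.533]
contact_force: [-0.6, -3.8, 6.1]
opening: 0.0512
[-0.61100578 -0.05190193  0.08408412] [-0.56477491 -3.78769907  6.09854169] [ 3.13989890e+00 -5.52593019e-04  5.33274804e-01] 0.05123932729186815
time: 10.55
tool_pos: [0.5167, -0.1081, 0.0882]
tool_rot: [3.14, -0.0, 0.638]
contact_force: [0.8, -3.3, 4.7]
opening: 0.0517
[-0.66732951  0.01244205  0.11193274] [ 0.84354932 -3.26231407  4.69640426] [ 3.13976175e+00 -2.80287999e-04  6.38008056e-01] 0.051695411142877436
```

```bash
P='from h import *
o=robot.observe();print(o["torque"],o["contact_force"],o["tool_rot"],o["opening"])
import cv2
c=read_camera("side"); a=c["frame"][180:250,270:350,::-1]; cv2.imwrite(f"pics/side9.png",cv2.resize(a,None,fx=8,fy=8,interpolation=2))'
python3 -m crank '[[0,0,0,0,0,-4,0.4],[0,0,0,0,0,-8,0.4],[0,0,0,0,0,-8,0.4]]'; python3 -c "$P"
```

```text
time: 10.92
tool_pos: [0.5168, -0.1083, 0.0883]
tool_rot: [3.139, 0.0, 0.778]
contact_force: [0.4, -4.7, 5.3]
opening: 0.0514
[-0.75322169 -0.02198729  0.1628528 ] [ 0.41626899 -4.73019607  5.34426742] [3.13949198e+00 3.36678824e-05 7.77832657e-01] 0.05142052897735131
```

View pics/side9.png

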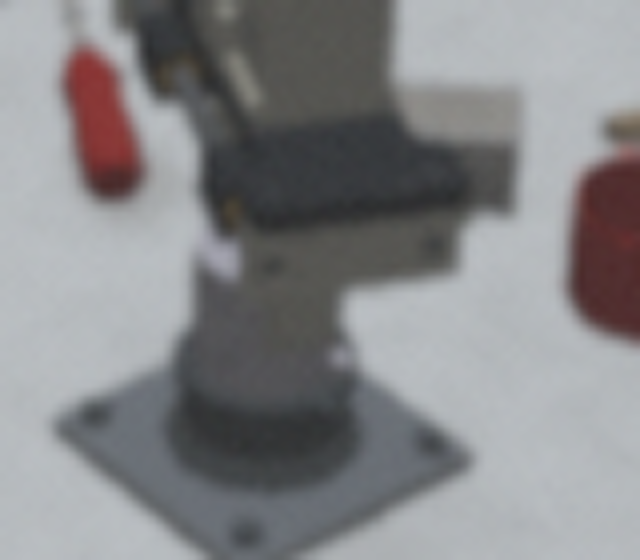

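```bash
python3 -c "
from h import *
c=read_camera('side')
for a in (0,10,15,20,28,36,60,75,-15):
    w=np.radians(159+a); print(a,[ (proj(c,[.5165+r*np.cos(w),-.1075+r*np.sin(w),z])).round(1) for r,z in((.031,.05),(.033,.055))])
"
```

```text
0 [array([310. , 228.2]), array([310.5, 227.1])]
10 [array([311.3, 227.4]), array([312. , 226.2])]
15 [array([311.9, 226.9]), array([312.6, 225.7])]
20 [array([312.4, 226.4]), array([313.1, 225.2])]
28 [array([313.1, 225.6]), array([313.8, 224.4])]
36 [array([313.5, 224.7]), array([314.3, 223.4])]
60 [array([313.5, 222. ]), array([314.3, 220.5])]
75 [array([312.6, 220.4]), array([313.3, 218.8])]
-15 [array([307.6, 229.1]), array([308., 228.])]
```

```bash
P='from h import *
o=robot.observe();print(o["torque"],o["contact_force"],o["tool_rot"],o["opening"])
import cv2
c=read_camera("side"); a=c["frame"][180:250,270:350,::-1]; cv2.imwrite(f"pics/side10.png",cv2.resize(a,None,fx=8,fy=8,interpolation=2))'
python3 -m crank '[[0,0,0,0,0,-8,0.4],[0,0,0,0,0,-16,0.4],[0,0,0,0,0,-22,0.4],[0,0,0,0,0,-22,0.4]]'; python3 -c "$P"
```

```text
time: 11.52
tool_pos: [0.5171, -0.1084, 0.0883]
tool_rot: [3.139, 0.001, 1.162]
contact_force: [1.9, -5.6, 5.1]
opening: 0.0516
[-0.89621047 -0.26194874  0.11527286] [ 1.88408506 -5.58577928  5.09449327] [3.13885046e+00 6.93559307e-04 1.16170602e+00] 0.051622086420613174
```

View pics/side10.png

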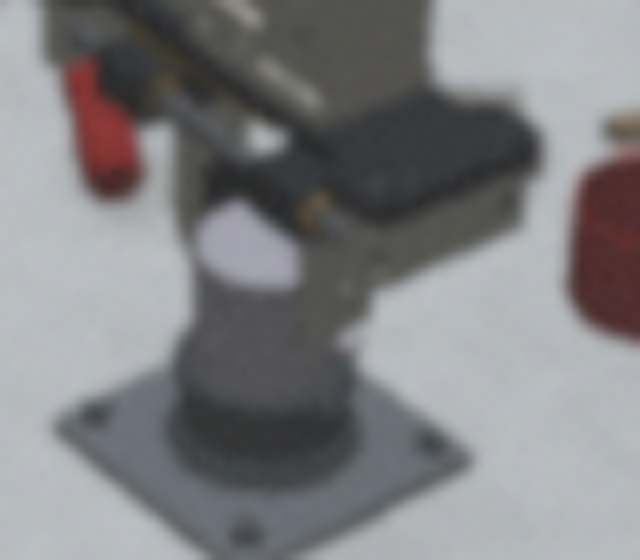

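The ear has followed to about 50° from home with no stop, so this is the loosening way. I'll go on to about 76°.

```bash
P='from h import *
o=robot.observe();print(o["torque"],o["contact_force"],o["tool_rot"],o["opening"],o["qpos"])
import cv2
c=read_camera("side"); a=c["frame"][180:250,270:350,::-1]; cv2.imwrite(f"pics/side11.png",cv2.resize(a,None,fx=8,fy=8,interpolation=2))'
python3 -m crank '[[0,0,0,0,0,-8,0.4],[0,0,0,0,0,-16,0.4],[0,0,0,0,0,-24,0.4],[0,0,0,0,0,-27,0.4],[0,0,0,0,0,-27,0.4]]'; python3 -c "$P"
```

```text
time: 12.2
tool_pos: [0.5171, -0.1085, 0.0883]
tool_rot: [3.139, 0.002, 1.632]
contact_force: [0.9, -5.8, 4.4]
opening: 0.0515
[-1.10690112 -0.29693358  0.12191714] [ 0.87958661 -5.84628765  4.44780782] [3.13944871e+00 2.15008807e-03 1.63213131e+00] 0.051530871345110016 [-3.51331046e-01  5.26559005e-01  1.71794207e+00 -1.42322249e-03
  8.94265799e-01 -4.11778836e-01]
```

View pics/side11.png

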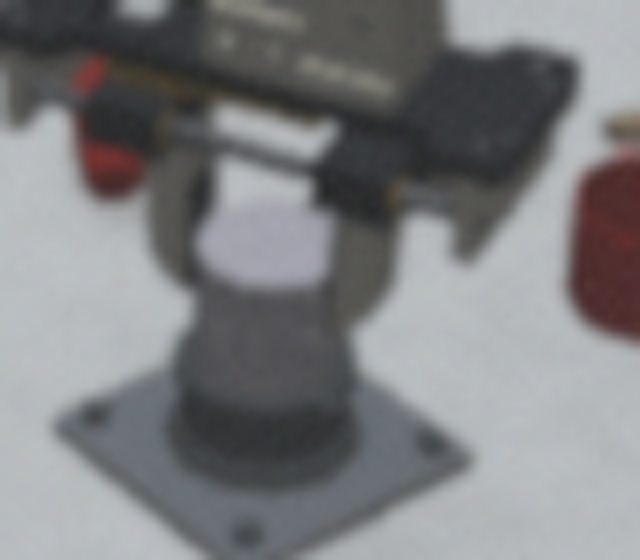

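```bash
python3 -m crank '[[0,0,0,0,0,0,0.4],[0,0,-0.2,0,0,0,0.4],[0,0,-0.4,0,0,0,0.4],[0,0,-0.6,0,0,0,0.4]]' 30;python3 -m crank '[[0,0,-0.3,0,0,0,0.4],[0,0,-0.6,0,0,0,0.4]]'
```

```text
time: 12.75
tool_pos: [0.5168, -0.1083, 0.0929]
tool_rot: [3.141, 0.001, 1.631]
contact_force: [4.1, -5.7, -7.5]
opening: 0.0512
time: 13.0
tool_pos: [0.516, -0.1078, 0.0988]
tool_rot: [-3.14, 0.0, 1.632]
contact_force: [1.7, -5.3, -6.8]
opening: 0.0512
```

Lifting freely (about 7 N, no lock). Continue straight up.

```bash
python3 -m crank '[[0,0,-1,0,0,0,0.4],[0,0,-2,0,0,0,0.4],[0,0,-3,0,0,0,0.4]]';python3 -m crank '[[0,0,-2,0,0,0,0.4],[0,0,-4,0,0,0,0.4],[0,0,-6,0,0,0,0.4],[0,0,-7,0,0,0,0.4],[0,0,-7,0,0,0,0.4]]';python3 -m crank '[[0,0,0,0,0,0,0.4],[0,0,0,0,0,0,0.4],[0,0,0,0,0,0,0.4],[0,0,0,0,0,0,0.4]]'; python3 - <<'E'
from h import *
import cv2
print(robot.observe())
c=read_camera("side"); a=c["frame"][100:290,200:400,::-1]; cv2.imwrite(f"pics/side12.png",cv2.resize(a,None,fx=3.1,fy=3.1,interpolation=2))
c=read_camera("top"); cv2.imwrite(f"pics/top12.png",c["frame"][:,:,::-1])
E
```

```text
time: 13.38
tool_pos: [0.5159, -0.107, 0.1301]
tool_rot: [-3.141, -0.001, 1.633]
contact_force: [0.5, -0.4, -1.8]
opening: 0.0515
time: 14.0
tool_pos: [0.5164, -0.1074, 0.2002]
tool_rot: [3.141, 0.0, 1.634]
contact_force: [-0.7, 0.2, -2.1]
opening: 0.0516
time: 14.5
tool_pos: [0.5162, -0.1075, 0.1995]
tool_rot: [-3.141, -0.0, 1.634]
contact_force: [0.5, 0.1, -2.0]
opening: 0.0515
{'time': 14.5, 'qpos': array([-3.50656908e-01,  3.88185483e-01,  1.58939446e+00, -1.03339749e-04,
        1.16440587e+00, -4.13449617e-01]), 'qvel': array([-0.00085261, -0.00267949, -0.00146426, -0.00014685, -0.0011093 ,
       -0.00022222]), 'joint_efforts': array([ 1.54445646e-03, -4.55056357e+01, -2.39355111e+01,  5.61710168e-02,
        7.10391649e-02,  1.03173656e-04]), 'tool_pos': array([ 0.51619711, -0.10749086,  0.19945934]), 'tool_rot': array([-3.14119449e+00, -7.10491525e-05,  1.63362989e+00]), 'contact_force': array([ 0.50471223,  0.11732623, -1.99822938]), 'torque': array([ 0.02567412, -0.12160146, -0.02013362]), 'opening': 0.051473570082237005}
```

View pics/side12.png

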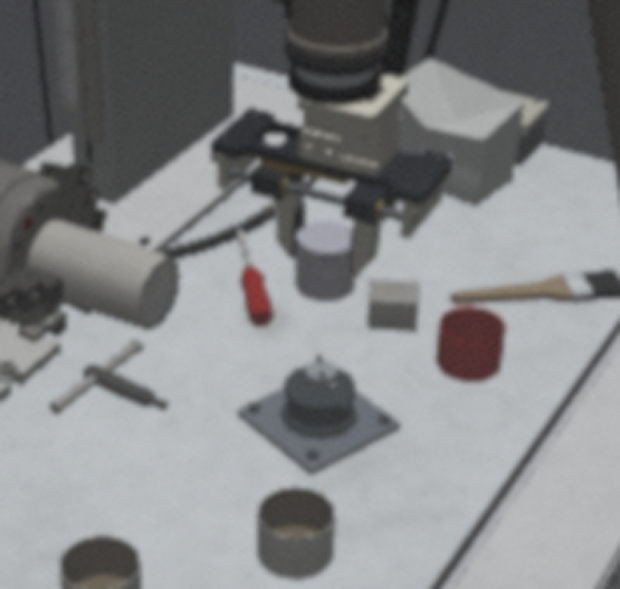

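View pics/top12.png

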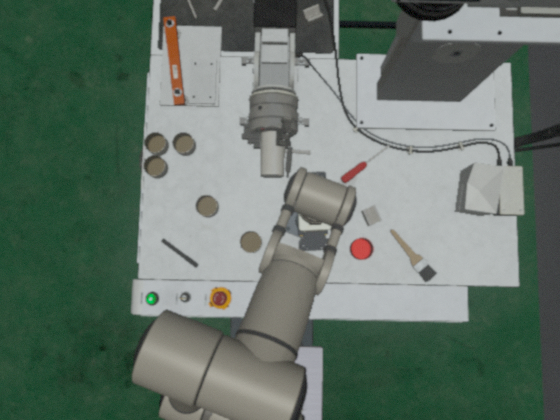

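The side view shows the cap hanging upright between the fingers at about (325,260) in the crop, with the bare nose well below it at (320,370). The removed cup stands upright at (296,530) in the same crop. In the top view, the bystanders are where they were. Handing in.

```bash
python3 -c "
from h import *
print(robot.hand_in()); print(robot.observe()['tool_pos'],robot.observe()['contact_force'],robot.observe()['opening'])"
```

```text
the job is handed in; nothing more can be done
None
the job is handed in; nothing more can be done
```

The cap is off the spindle and I handed the job in at 14.5 s with the arm still holding it. No verdict was reported.

- **Cup:** I gripped the steel cup from outside, lifted it off the cap and stood it upright at about (0.45, 0.055). That is about 17 cm from the spindle axis.
- **Cap:** Turning it counter-clockwise seen from above met no stop, so that is the loosening way and I never needed the other. I turned it 77° by the gripper's yaw and lifted it straight up 111 mm.

**Last checks before handing in**
- The tool was still and vertical, and the finger opening was 51.5 mm on the 52 mm cap.
- The pull at the wrist was about 2 N, which fits the cap's weight alone.
- The pictures showed the cap upright and clear of the spindle, the nose bare, the cup standing upright and the bystanders where they had been.

**Less certain**
- I read the cap's ear at about 50° by camera. At 77° a finger hid it, so that angle comes from the gripper's turn and from the cap then lifting freely.
- While I turned the cap there was a side load of about 6 N. The lift began with about 7 N of pull. Both were gone once the cap was clear of the nose.

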